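Fold back the dust cover and crank the tilting table level

TASK

Get the tilting table ready for use: push its two-panel dust cover back until the two panels are folded flat against each other at the rear, then turn the handwheel under it until the tilting plate is level. Move the plate only with the handwheel, and leave the jar, tape roll and steel block near it where they are.

Things in the scene. Friction and masses are not known exactly. Their poses are not given: they have to be found in the camera images.
- tilt_table: Fixed grey housing of a tilting table, 224 (x) x 252 (y) x 117 mm high. Origin: centre of its underside, on the bench; x points to its rear (away from the robot at yaw 0), y to its left, z up. Start yaw -0.35 to 0.3 rad. Front (-x) side open; side walls at y = +-117 mm carry roller tracks, tops at z = 117 mm; rear wall at x = +103 mm, top 106 mm.
- rear_hinge (a point): Middle of the cover's rear hinge line, which runs along the housing's y; fixed at x = +97, y = 0, z = 112 mm in the housing frame. The cover: two flat aluminium panels, each 98 mm front to rear, 222 wide, 6 thick, hinged to each other; the rear one hinged here, the front one's free edge on rollers in the side tracks at this height: a tent with the middle hinge on top.
- rear_panel (a joint): Rear hinge of the cover. Both panels slope by a = 0.40 rad + this value: 0 = closed, a low tent; 1.15 = fully back, panels upright at the rear, undersides together, top 210 mm above the bench. Starts at 0.02 to 0.25. Opens when the front edge or its handle is pushed to the rear (+x of the housing), with 5 to 13 N, less as it rises; stiff hinges stay where left.
- front_panel (a joint): Angle of the cover's middle hinge; always twice joint rear_panel: 0 = closed, 2.30 = folded flat.
- cover_handle (a point): Middle of the black bar handle on the front panel: 12 mm round bar, 90 mm long along the housing's y, on a leg at each end. With panel slope a it lies (178 cos a + 42 sin a) mm in front (-x) of the rear hinge line and (18 sin a + 42 cos a) mm above it: it stands up when closed and sticks out to the front when folded.
- handwheel (a joint): Turn of the handwheel about its vertical axis in rad, positive = counter-clockwise from above; 36 times the plate's tilt, so 0 = plate level: turn it clockwise (from above) by its start value, 1.8 to 3.6 turns; past 0 the plate tilts the other way. Range -5.4 to 25.2. It needs 1 to 2 N at the grip and stays where left.
- wheel_axis (a point): Point on the handwheel's vertical axis, 92 mm above the bench, at the middle height of the crank grip; fixed at x = -45, y = -52 mm in the housing frame. Wheel: 86 mm diameter, rim top 70 mm above the bench.
- crank_handle (a point): Middle of the handwheel's crank grip: upright black sleeve, 18 mm diameter, from 72 to 108 mm above the bench, 32 mm from the wheel's axis, free to spin on its pin. Under the cover's front panel while that is closed.
- layout_jar: Bystander: jar with black cap, 51 mm diameter, 76 mm high; origin under its centre.
- tape_roll: Bystander: roll of tape lying flat, 104 mm diameter, 25 mm high; origin under its centre.
- block_123: Bystander: ground steel block with holes, 51 x 76 x 25 mm; origin under its centre.
- plate: Slotted steel tilting plate, 80 (x) x 76 (y) x 8 mm. Origin: middle of its tilt axis, which runs along the housing's y at x = -10, y = +49, z = 45 mm in the housing frame; top face 12 mm above that along its z. Upright z = plate level; it starts tilted 0.32 to 0.63 rad, front edge down. Worm driven: 36 turns of the handwheel to one of the plate; it cannot be pushed by hand.

How it is judged (in metres and radians):
On the way, in this order (a step that is already met when the one before it is completed fails the run):
1. the cover is folded: its two panels lie flat against each other (value of joint rear_panel above 1.08 rad and value of joint front_panel above 2.16 rad), for 0.2 s.
2. the handwheel has brought the plate level (angle between plate's own z axis and vertical below 0.035 rad), for 0.2 s.
At the end, for the whole second after the job is handed in: The cover is folded back with its panels within about 9 degrees of each other (rear_panel over 1.08, front_panel over 2.16 rad), the plate is level within 0.035 rad (2 degrees), and the handwheel is at rest (all of step 1 and angle between plate's own z axis and vertical below 0.035 rad and velocity of joint handwheel between -0.2 and 0.2 rad/s); the robot touches nothing.
It fails at once if the jar, tape roll or steel block is moved by more than 20 mm (distance of any of layout_jar, tape_roll, block_123 from where it was at the start of the episode above 0.02 m).
It fails at once if the plate is pushed by the robot instead of being moved with the handwheel (over 5 N) (contact force between any of the arm, the fingers and plate above 5 N).
It also fails if it takes over 72 s, if anything falls off the work surface, if the arm or the gripper's body presses on something with over 40 N, if the wrist force passes 120 N, or if a joint passes its speed limit or range.

ROBOT

A 6-joint arm with a two-finger parallel gripper is mounted at the origin on a cart in front of the work surface, level with it; the furniture and walls round the work are solid. World frame = base frame: x ahead of the robot, y to its left, z up, the work surface at z = 0. Lengths are in m, angles in degrees, forces in N, time in s.
With the tool pointing down it reaches from about 0.4 to 0.825 m from the base axis. Payload 7 kg.
Tool frame: the origin (TCP) lies midway between the tips of the shut fingers; the grasp point (between the pads) lies r.grip_depth behind it (r.grip_depth is the distance from the TCP to the grasp point, in m); z points along the fingers, y is the line along which they close (so a half turn about z gives the same grasp; the last joint's range is limited). The gripper opens to 88 mm and grips with 3 to 60 N. Pads are 19 mm wide; open, the fingers measure 130 mm over their backs; the gripper's body (78 mm by 193 mm) begins 47 mm behind the grasp point.
Start: joints at [-51.446, 20.546, 0.682, 0, -70.136, -16.507], TCP at [0.253, -0.626, 0.227] pointing down, gripper open.
Joint ranges: [-176.03, 176.03], [-82.01, 121.73], [-58.28, 71.71], [-173.87, 95.51], [-174.79, -0.11], [-173.66, 173.66]. Speed limits (degrees/s): [136.94, 136.94, 172.46, 180, 180, 180].

INTERFACE

Orientations are given as [roll, pitch, yaw] about the fixed x, y, z axes, in that order (R = Rz(yaw) Ry(pitch) Rx(roll)).
In Python, from plant import r gives the robot as it stands.
- The arm moves only by the tool drive_effector, called after "Call:" as name(argument=value, ...) on one line, values as JSON. Schema: {"type":"object","properties":{"rows":{"type":"array","items":{"type":"array","prefixItems":[{"type":"array","items":{"type":"number"},"minItems":3,"maxItems":3},{"type":"array","items":{"type":"number"},"minItems":3,"maxItems":3}],"minItems":2,"maxItems":2},"minItems":1,"maxItems":12},"aperture":{"type":"number"},"clamp_n":{"type":"number"},"only":{"type":"string"},"quiet":{"type":"boolean"},"lines":{"type":"string"}},"required":["rows"],"additionalProperties":false}. rows is a list of rows, 1 to 12 of them, each written [[dx, dy, dz], [rx, ry, rz]]: dx, dy, dz in m, then a rotation vector rx, ry, rz in degrees; each row is the pose to reach, as a shift and turn from the pose commanded when the call began, along the tool's axes at that moment; what a row does not reach only later rows make up. A row lasts 1/12 s, in which the tool goes at most 0.0417 m and 7.16 degrees, less where a joint would pass 70% of its speed; a pose out of reach is approached as far as the arm can. aperture is the finger opening in m, set as the call begins (left out keeps the last). The fingers move at their own pace and stop on an object; clamp_n is the grip in N (left out, the last holds). Time passes only in rows, so rows that do not move let the fingers close. The tool returns the time, the measured TCP pose, the force, the opening and the grip force at its end. only (a regular expression) keeps the lines of the reply that match it, lines (a string "A,B") keeps lines A to B, and quiet returns only ok. Input that does not fit is refused with a message, and nothing moves.
- r.get_state(): the state, without advancing time (a new reading comes with each control period).
- r.capture(name): name is "side" or "top"; returns a dict with "frame" (384x512x3 uint8, red, green, blue), "z_map" (384x512 float32, m along the optical axis (not along the pixel's ray), 0 where there is no reading), "fx", "fy", "cx", "cy" (pixels), "cam_to_world" (4x4, takes a point from camera to world coordinates). Camera axes: x right, y down, z forward; pixel columns grow to the right and rows downward; lengths in m; the calibration is good to about 2 mm. A picture is of the moment at which its call begins.
- r.close_job(): hands the job in; it is judged then, once.
The state is a dict: "time_s": time; "joints": joint angles; "qd": joint speeds; "joint_torque": joint torques, N m; "tcp_pos": TCP position; "eef_rot": TCP orientation; "contact_force": force on the tool from outside, world axes, zero at the start; "moment": the same for the moment, N m; "gripper_width": finger opening in m; "gripper_force": force on a finger pad.
Only numpy, scipy, OpenCV 4.12 (cv2) and the standard library are available. Lean on these libraries where they do the work, as an engineer would, in place of code of your own. Each camera call takes 0.05 s, during which the arm holds its last target. There are 200 camera calls.

## Working session

There is one attempt and no reset: what is moved stays moved. The work goes in short steps, Python scripts to look and compute and a tool call to move; the robot and the scene stay as the last step left them, time stands still between calls to the robot, and variables do not carry over. Pictures are saved under pics/ and viewed, at most 10 in all, crops included, and the job is handed in when it is done.

```bash
ls; mkdir -p pics
```

Create h.py:
```python
import numpy as np,cv2
from plant import r
from scipy.spatial.transform import Rotation as R
def cap(n):
    c=r.capture(n); return c
def pts(c):
    z=c["z_map"]; v,u=np.mgrid[:z.shape[0],:z.shape[1]]
    P=np.stack([(u-c["cx"])/c["fx"]*z,(v-c["cy"])/c["fy"]*z,z],-1)
    M=np.array(c["cam_to_world"]); W=P@M[:3,:3].T+M[:3,3]; W[z==0]=np.nan; return W
```

Run:
```python
from h import *
for n in("side","top"):
    c=cap(n); cv2.imwrite(f"pics/{n}0.png",c["frame"][...,::-1]); np.savez(f"/tmp/{n}0.npz",**c)
    print(n,c["fx"],c["cx"],c["cy"],np.round(c["cam_to_world"],3).tolist())
s=r.get_state();print(s["tcp_pos"],s["eef_rot"],r.grip_depth)
```

```text
pics
plant.py
side 438.75212649547393 251.73108950755267 192.57049057993584 [[-0.938, -0.211, 0.274, 0.138], [-0.346, 0.592, -0.728, 0.937], [-0.009, -0.778, -0.628, 0.961], [0.0, 0.0, 0.0, 1.0]]
top 382.2734151658588 248.797626605219 189.78841936029082 [[0.021, -0.987, 0.157, 0.356], [-1.0, -0.019, 0.01, -0.033], [-0.007, -0.157, -0.988, 1.14], [0.0, 0.0, 0.0, 1.0]]
[ 0.2531991  -0.62523417  0.22572919] [ 1.79916475e+02 -5.45253088e-03 -1.57958920e+02] 0.0188
```

View pics/side0.png

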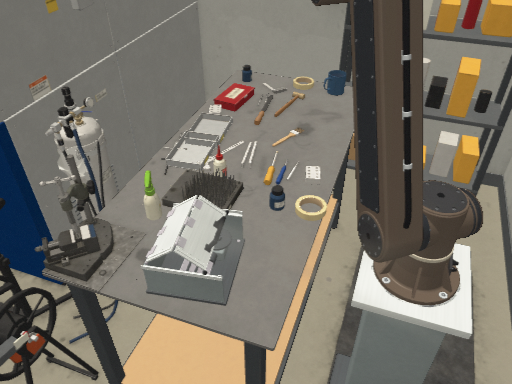

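View pics/top0.png

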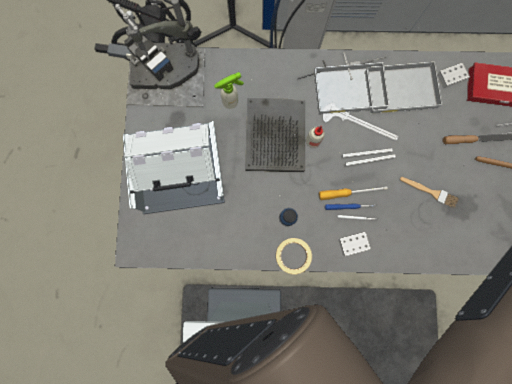

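The side view shows the housing around (195,255) with the cover as a tent. In the top view it covers (122–223, 122–212), with the black handle at about (153–190, 183). The jar is at (288,216), the tape at (294,255) and the block at (355,243).

Run:
```python
from h import *
c=dict(np.load("/tmp/top0.npz")); W=pts(c); f=c["frame"]
reg=np.zeros(f.shape[:2],bool); reg[112:225,112:232]=1
Z=W[...,2]
def stats(W,reg,tag):
    Z=W[...,2]
    m=reg&(Z>.109)&(Z<.125)
    P=W[m][:,:2].astype(np.float32); rc=cv2.minAreaRect(P); print(tag,len(P),rc)
    m=reg&(Z>.03)&(Z<.3); P=W[m][:,:2].astype(np.float32); print(' all',cv2.minAreaRect(P), np.nanmax(Z[reg]))
stats(W,reg,'top')
dark=reg&(f.max(2)<40)&(Z>.1); 
n,l,s,cc=cv2.connectedComponentsWithStats(dark.astype(np.uint8))
for i in range(1,n):
    if s[i,4]>5: q=W[l==i]; print(s[i],np.round(q.mean(0),4),np.round(q.min(0),4),np.round(q.max(0),4))
c2=dict(np.load("/tmp/side0.npz")); W2=pts(c2); r2=(W2[...,0]>.4)&(W2[...,0]<.8)&(W2[...,1]>.05)&(W2[...,1]<.4)
stats(W2,r2,'side')
cv2.imwrite("pics/tcrop.png",cv2.resize(f[105:225,105:235,::-1],None,fx=5,fy=5,interpolation=cv2.INTER_CUBIC))
```

```text
top 821 ((0.588210940361023, 0.19199413061141968), (0.21319280564785004, 0.25540873408317566), 9.375481605529785)
 all ((0.588210940361023, 0.19199413061141968), (0.21319280564785004, 0.25540873408317566), 9.375481605529785) 0.17838771339141146
[187 177   6   5  15] [0.5411 0.1352 0.1411] [0.5326 0.131  0.1275] [0.5476 0.1438 0.1555]
[155 181   4   6  11] [0.5262 0.2213 0.1411] [0.5174 0.2197 0.1231] [0.5342 0.2231 0.1565]
[157 189   6   2   6] [0.5087 0.2092 0.1596] [0.5067 0.2026 0.1567] [0.5096 0.2161 0.1615]
side 643 ((0.5871161222457886, 0.1922343224287033), (0.2130974680185318, 0.25908249616622925), 9.183023452758789)
 all ((0.6326883435249329, 0.17723172903060913), (0.29828527569770813, 0.30324870347976685), 9.183023452758789) 0.17780714467580816
```

View pics/tcrop.png

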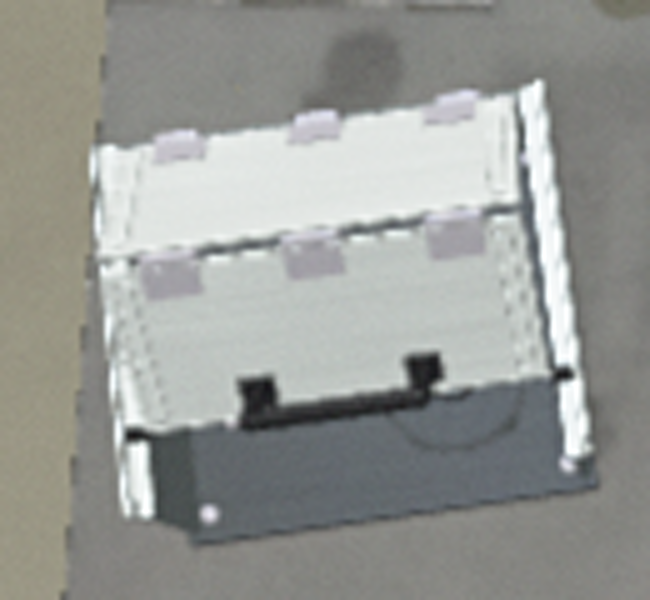

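The crop shows the panels, with the handle bar from about (245,418) to (430,400). The housing leans towards +y at the rear, so its yaw is about +9.3°. Next I fit planes to the panels.

Run:
```python
from h import *
for n in("top","side"):
    c=dict(np.load(f"/tmp/{n}0.npz")); W=pts(c)
    yaw=np.radians(9.3);C=np.array([.588,.192])
    e=np.array([np.cos(yaw),np.sin(yaw)]);g=np.array([-e[1],e[0]])
    X=(W[...,:2]-C)@e; Y=(W[...,:2]-C)@g; Z=W[...,2]
    print(n)
    for lo,hi in((-.07,-.015),(.035,.08)):
        m=(abs(Y)<.10)&(X>lo)&(X<hi)&(Z>.115)&(Z<.2)
        A=np.c_[X[m],Y[m],np.ones(m.sum())]; z=Z[m]; k=np.ones(len(z),bool)
        for _ in range(6):
            s=np.linalg.lstsq(A[k],z[k],rcond=None)[0]; k=abs(A@s-z)<.003
        print(m.sum(),k.sum(),s.round(4),'slope',np.arctan(s[0]), 'yawcorr',-s[1]/s[0])
        print(' x extent of plane pts',)
        mm=(abs(Y)<.10)&(abs(X*s[0]+Y*s[1]+s[2]-Z)<.003)&(Z>.1)
        print(np.percentile(X[mm],[0.5,99.5]),np.percentile(Z[mm],[.5,99.5]))
    m=(c["frame"].max(2)<50)&(abs(X)<.15)&(abs(Y)<.1)&(Z>.145)
    print('handle',m.sum(),X[m].mean(),Y[m].mean(),Z[m].mean(),Y[m].min(),Y[m].max(),Z[m].max(),np.median(X[m]))
    m=(Z>.113)&(Z<.122)&(abs(X)<.2)&(abs(Y)>.112)&(abs(Y)<.14)
    for sg in(-1,1):
        q=m&(np.sign(Y)==sg); print('rail',sg,q.sum(),np.percentile(X[q],[1,99]),np.percentile(Y[q],[2,98]))
```

```text
top
1480 1116 [0.6985 0.0014 0.1619] slope 0.6097160847121152 yawcorr -0.00204287137742806
 x extent of plane pts
[-0.06082769  0.02073587] [0.11827424 0.17545576]
920 879 [-7.415e-01 -3.000e-04  1.903e-01] slope -0.6380418940026904 yawcorr -0.0003638562484894609
 x extent of plane pts
[-0.42417539  0.10539358] [0.11144368 0.50402898]
handle 75 -0.07119865579790535 -0.0010157821011215831 0.1580514859442923 -0.051115514323166085 0.04558137364012588 0.16389886743988724 -0.0744193861507735
rail -1 97 [-0.10495221  0.10023989] [-0.1276776  -0.11398547]
rail 1 101 [-0.10458513  0.10228487] [0.11471595 0.12622675]
side
1101 852 [ 0.7021 -0.0008  0.1643] slope 0.612103600314796 yawcorr 0.0011474030635581418
 x extent of plane pts
[-0.06189867  0.01837917] [0.11964427 0.17674885]
556 547 [-0.7352  0.0037  0.191 ] slope -0.6339671635752927 yawcorr 0.005039462269707637
 x extent of plane pts
[-0.48677262  0.10515097] [0.11249194 0.54772187]
handle 4 -0.07657780657659671 -0.03999416615753685 0.16084683410886302 -0.04332219451517959 -0.03526305609524898 0.1632304574988679 -0.07637293345069675
rail -1 53 [-0.10606103  0.10114359] [-0.12853377 -0.11286825]
rail 1 181 [-0.10538555  0.10022372] [0.1138613  0.12837559]
```

Slope a ≈ 0.625 rad, so rear_panel ≈ 0.225, which is inside the stated start range. The hinge, handle height and rails all agree with a housing origin at (0.589, 0.192) and a yaw of 9.3°. I'll move in, stopping in front of the handle.

Add to h.py:
```python
YAW=np.radians(9.3); O=np.array([.589,.192,0])
H=np.array([[np.cos(YAW),-np.sin(YAW),0],[np.sin(YAW),np.cos(YAW),0],[0,0,1]])
def where():
    s=r.get_state(); T=R.from_euler('xyz',s["eef_rot"],degrees=True); p=np.array(s["tcp_pos"])
    print('t',s["time_s"],'house',np.round(H.T@(p-O),4),'rpy',np.round(s["eef_rot"],1),'F',np.round(H.T@np.array(s["contact_force"]),1),'w',s["gripper_width"],'q',np.round(s["joints"],0)); return p,T
def to(hp,yaw=None):   # shift in tool axes to housing point
    p,T=where(); d=T.inv().apply(O+H@np.array(hp)-p); print('shift',d.round(4),np.linalg.norm(d).round(3))
    if yaw is not None:
        g=R.from_euler('xyz',[180,0,yaw],degrees=True); print('rotvec',np.degrees((T.inv()*g).as_rotvec()).round(2))
```

```text
(no output)
```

Call:
drive_effector(rows=[[[-0.335,0.302,0],[0,0,0]],[[-0.335,0.302,0],[0,0,0]],[[-0.335,0.302,0],[0,0,0]],[[-0.335,0.302,0],[0,0,0]],[[-0.335,0.302,0],[0,0,0]],[[-0.335,0.302,0],[0,0,0]],[[-0.335,0.302,0],[0,0,0]],[[-0.335,0.302,0],[0,0,0]],[[-0.335,0.302,0],[0,0,0]],[[-0.335,0.302,0],[0,0,0]],[[-0.335,0.302,0],[0,0,0]],[[-0.335,0.302,0],[0,0,0]]], aperture=0.0, clamp_n=10)

```text
time_s: 1.1
tcp_pos: [0.4526, -0.2158, 0.2266]
eef_rot: [180.0, 0.1, -157.7]
contact_force: [-1.1, -0.0, -0.3]
gripper_width: 0.0133
gripper_force: 0.0
```

```bash
python3 -c "
from h import *
to([-.11,0,.226],-170.7)"
```

```text
t 1.1 house [-0.2005 -0.3804  0.2266] rpy [ 1.800e+02  1.000e-01 -1.577e+02] F [-1.   0.1 -0.3] w 0.013305125935830936 q [ -3.   4. -21.  -0. -65. -65.]
shift [-0.1737  0.3503  0.0009] 0.391
rotvec [1.000e-02 7.000e-02 1.299e+01]
```

Call:
drive_effector(rows=[[[-0.174,0.35,0],[0,0,13]],[[-0.174,0.35,0],[0,0,13]],[[-0.174,0.35,0],[0,0,13]],[[-0.174,0.35,0],[0,0,13]],[[-0.174,0.35,0],[0,0,13]],[[-0.174,0.35,0],[0,0,13]],[[-0.174,0.35,0],[0,0,13]],[[-0.174,0.35,0],[0,0,13]],[[-0.174,0.35,0],[0,0,13]],[[-0.174,0.35,0],[0,0,13]],[[-0.174,0.35,0],[0,0,13]],[[-0.174,0.35,0],[0,0,13]]])

```text
time_s: 2.1
tcp_pos: [0.4801, 0.1709, 0.2259]
eef_rot: [-180.0, -0.1, -170.8]
contact_force: [-0.2, -1.4, -0.5]
gripper_width: 0.0005
gripper_force: 0.0
```

```bash
python3 -c "
from h import *
to([-.11,0,.120],-170.7)"
```

```text
t 2.1 house [-0.1109 -0.0032  0.2259] rpy [-1.800e+02 -1.000e-01 -1.708e+02] F [-0.5 -1.4 -0.5] w 0.0004961583749493076 q [  42.    5.  -20.   -0.  -65. -123.]
shift [-0.001   0.0033  0.1059] 0.106
rotvec [-0.03 -0.07 -0.11]
```

Call:
drive_effector(rows=[[[0,0.003,0.035],[0,0,0]],[[0,0.003,0.07],[0,0,0]],[[0,0.003,0.106],[0,0,0]],[[0,0.003,0.106],[0,0,0]],[[-0.01,0.003,0.106],[0,0,0]],[[-0.02,0.003,0.106],[0,0,0]],[[-0.03,0.003,0.106],[0,0,0]],[[-0.04,0.003,0.106],[0,0,0]],[[-0.05,0.003,0.106],[0,0,0]],[[-0.06,0.003,0.106],[0,0,0]],[[-0.065,0.003,0.106],[0,0,0]]])

```text
time_s: 3.02
tcp_pos: [0.5461, 0.1833, 0.121]
eef_rot: [180.0, 0.1, -171.0]
contact_force: [-2.1, 0.1, -1.2]
gripper_width: 0.0004
gripper_force: 0.9
```

Run:
```python
from h import *
to([.01,0,.12],-170.7)
c=cap("side"); cv2.imwrite("pics/s1.png",cv2.resize(c["frame"][150:320,100:300,::-1],None,fx=3,fy=3))
```

```text
t 3.0167 house [-0.0437 -0.0016  0.121 ] rpy [ 1.80e+02  1.00e-01 -1.71e+02] F [-2.1  0.4 -1.2] w 0.00042093369108987496 q [  38.   16.  -20.    0.  -53. -119.]
shift [-0.0537  0.0019  0.0011] 0.054
rotvec [ 0.01  0.07 -0.26]
```

View pics/s1.png

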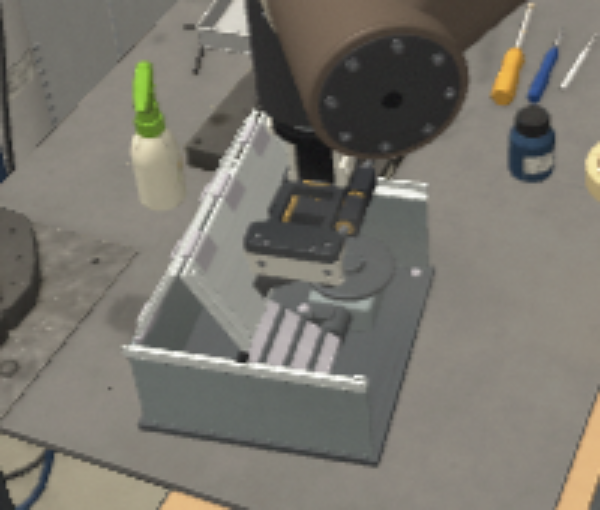

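The cover is rising, with the front panel steep at around (215,290) and the gripper behind the handle at (300,250). I'll keep pushing.

Call:
drive_effector(rows=[[[-0.01,0.002,0],[0,0,0]],[[-0.02,0.002,0],[0,0,0]],[[-0.03,0.002,0],[0,0,0]],[[-0.04,0.002,0],[0,0,0]],[[-0.05,0.002,0],[0,0,0]],[[-0.055,0.002,0],[0,0,0]],[[-0.06,0.002,0],[0,0,0]],[[-0.065,0.002,0],[0,0,0]],[[-0.068,0.002,0],[0,0,0]],[[-0.07,0.002,0],[0,0,0]]])

```text
time_s: 3.9
tcp_pos: [0.6133, 0.196, 0.1206]
eef_rot: [180.0, 0.0, -171.0]
contact_force: [-1.0, 0.0, -0.7]
gripper_width: 0.0004
gripper_force: 0.5
```

Create panel.py:
```python
from h import *
where()
for n in("side","top"):
    c=cap(n); W=(pts(c)-O)@H
    m=(abs(W[...,0]-.06)<.07)&(abs(W[...,1])<.105)&(W[...,2]>.14)&(W[...,2]<.215)&(c["frame"].min(2)>90)
    P=W[m]; print(n,m.sum())
    for lo in np.arange(.14,.215,.015):
        q=P[(P[:,2]>=lo)&(P[:,2]<lo+.015)]
        if len(q)>3: print(lo.round(3),len(q),np.percentile(q[:,0],[5,50,95]).round(4))
```

```bash
python3 panel.py
```

```text
t 3.9 house [ 0.0246 -0.      0.1206] rpy [ 180.    0. -171.] F [-1.   0.2 -0.7] w 0.0004332355708880786 q [  35.   22.  -11.    0.  -56. -116.]
side 788
0.14 68 [0.0135 0.0784 0.0934]
0.155 51 [0.0772 0.08   0.0921]
0.17 90 [0.0785 0.0807 0.0827]
0.185 222 [-0.0066  0.0793  0.0825]
0.2 357 [-0.0055  0.0824  0.0919]
top 426
0.14 24 [0.0769 0.0799 0.0806]
0.155 35 [0.0776 0.0811 0.0822]
0.17 48 [0.0795 0.0819 0.0832]
0.185 70 [-0.005   0.082   0.0834]
0.2 249 [-0.0064  0.0829  0.0932]
```

Slope a ≈ 1.50, so rear_panel ≈ 1.10. I'll push a little further towards the stop.

Call:
drive_effector(rows=[[[-0.002,0,0],[0,0,0]],[[-0.004,0,0],[0,0,0]],[[-0.006,0,0],[0,0,0]],[[-0.007,0,0],[0,0,0]],[[-0.007,0,0],[0,0,0]]])

```text
time_s: 4.42
tcp_pos: [0.6201, 0.1971, 0.1206]
eef_rot: [180.0, 0.0, -171.0]
contact_force: [-0.2, 0.3, 0.4]
gripper_width: 0.0009
gripper_force: 0.1
```

```bash
python3 panel.py|grep -v "^0.1[48]"
```

```text
t 4.4167 house [0.0315 0.     0.1206] rpy [ 180.    0. -171.] F [-0.1  0.3  0.4] w 0.0009235259024822207 q [  35.   23.  -10.    0.  -57. -116.]
side 749
0.155 41 [0.0833 0.0853 0.0875]
0.17 65 [0.083  0.0857 0.0874]
0.2 361 [-0.0056  0.0862  0.0954]
top 417
0.155 31 [0.0834 0.0862 0.0871]
0.17 38 [0.0841 0.0867 0.0876]
0.2 264 [-0.0062  0.0858  0.0966]
```

Call:
drive_effector(rows=[[[0.03,0,0],[0,0,0]],[[0.06,0,-0.02],[0,0,0]],[[0.08,-0.03,-0.05],[0,0,0]],[[0.1,-0.06,-0.07],[0,0,7]],[[0.1,-0.09,-0.09],[0,0,14]],[[0.1,-0.13,-0.1],[0,0,21]],[[0.1,-0.17,-0.1],[0,0,28]],[[0.1,-0.21,-0.1],[0,0,35]],[[0.1,-0.25,-0.1],[0,0,42]],[[0.1,-0.29,-0.1],[0,0,49]],[[0.1,-0.3,-0.1],[0,0,56]],[[0.1,-0.3,-0.1],[0,0,63]]], aperture=0.05)

```text
time_s: 5.52
tcp_pos: [0.5685, -0.1181, 0.2205]
eef_rot: [180.0, 0.0, 125.5]
contact_force: [-0.5, 1.0, -0.3]
gripper_width: 0.05
gripper_force: 0.0
```

```bash
python3 panel.py|grep -v "^0.1[48]"
```

Run:
```python
from h import *
for n in("side","top"):
    c=cap(n); np.savez(f"/tmp/{n}2.npz",**c)
    M=np.linalg.inv(c["cam_to_world"]); q=M@np.r_[O+H@[-.045,-.052,.08],1]; u,v=int(c["fx"]*q[0]/q[2]+c["cx"]),int(c["fy"]*q[1]/q[2]+c["cy"]); print(n,u,v)
    cv2.imwrite(f"pics/{n}2.png",cv2.resize(c["frame"][v-45:v+45,u-55:u+55,::-1],None,fx=6,fy=6))
```

```text
t 5.5167 house [-0.0704 -0.3027  0.2205] rpy [180.    0.  125.5] F [-0.3  1.1 -0.3] w 0.05001525474488948 q [   8.   12.  -12.    0.  -66. -152.]
side 967
0.155 173 [0.0836 0.0855 0.0868]
0.17 164 [0.0836 0.0856 0.087 ]
0.2 311 [0.0847 0.0883 0.0962]
top 93
0.155 11 [0.0834 0.0846 0.0875]
0.17 11 [0.0839 0.0856 0.0872]
0.2 46 [0.0865 0.0906 0.0965]
side 215 235
top 193 178
```

View pics/top2.png

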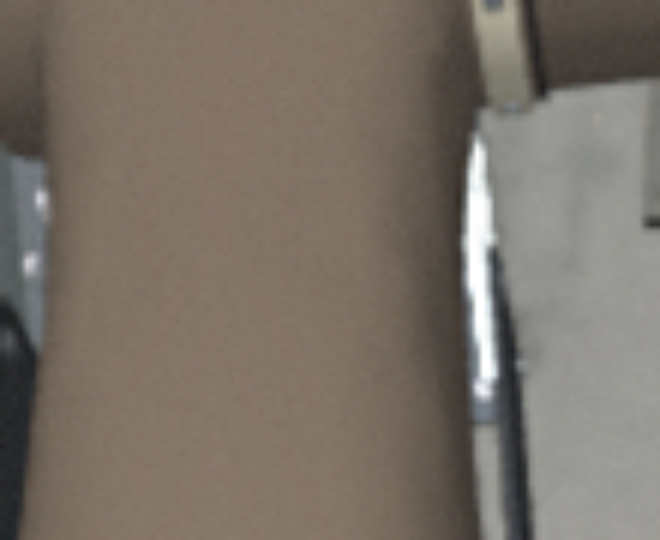

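View pics/side2.png

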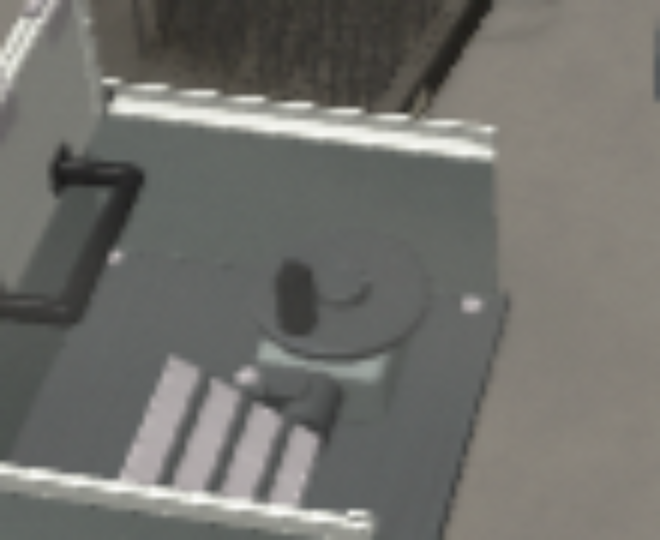

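The top view is blocked by the arm. The side view shows the crank grip at crop (295,298) and the wheel centre near (345,292). The handle is folded at the left. I'll clear the arm out of the way and turn the tool to the crank yaw of -80.7°.

Call:
drive_effector(rows=[[[-0.02,-0.03,0],[0,0,-7]],[[-0.04,-0.05,0],[0,0,-14]],[[-0.06,-0.08,0],[0,0,-21]],[[-0.08,-0.1,0],[0,0,-28]],[[-0.1,-0.13,0],[0,0,-35]],[[-0.12,-0.16,0],[0,0,-42]],[[-0.14,-0.18,0],[0,0,-49]],[[-0.16,-0.21,0],[0,0,-56]],[[-0.18,-0.23,0],[0,0,-63]],[[-0.2,-0.26,0],[0,0,-70]],[[-0.21,-0.27,0],[0,0,-77]],[[-0.21,-0.27,0],[0,0,-80]]])

```text
time_s: 6.72
tcp_pos: [0.4729, -0.4458, 0.2202]
eef_rot: [-180.0, -0.0, -153.4]
contact_force: [0.2, 0.3, -0.3]
gripper_width: 0.0501
gripper_force: 0.0
```

Run:
```python
from h import *
where()
px={}
for n in("side","top"):
    c=cap(n); np.savez(f"/tmp/{n}2.npz",**c); W=(pts(c)-O)@H
    g=c["frame"].max(2)
    m=(np.hypot(W[...,0]+.045,W[...,1]+.052)<.055)&(W[...,2]>.068)&(W[...,2]<.118)&(g<75)
    k,l,s,cc=cv2.connectedComponentsWithStats(m.astype(np.uint8))
    for i in range(1,k):
        if s[i,4]>6: q=W[l==i]; print(n,s[i],cc[i],q.mean(0).round(4),q.min(0).round(4),q.max(0).round(4))
    t=(np.hypot(W[...,0]+.045,W[...,1]+.052)<.055)&(W[...,2]>.06)&(W[...,2]<.077)
    print(n,'rim',t.sum(),W[t].min(0),W[t].max(0))
    M=np.linalg.inv(c["cam_to_world"]); q=M@np.r_[O+H@[-.045,-.052,.08],1]; u,v=int(c["fx"]*q[0]/q[2]+c["cx"]),int(c["fy"]*q[1]/q[2]+c["cy"]); print(n,u-55,v-45)
    cv2.imwrite(f"pics/{n}3.png",cv2.resize(c["frame"][v-45:v+45,u-55:u+55,::-1],None,fx=6,fy=6))
```

```text
t 6.7167 house [-0.2176 -0.6107  0.2202] rpy [-180.    -0.  -153.4] F [ 0.2  0.3 -0.3] w 0.05008547242135262 q [-26.  18.  -3.   0. -68. -37.]
side [206 234   7  12  62] [209.         239.46774194] [-0.0368 -0.0181  0.095 ] [-0.0431 -0.045   0.0704] [-0.0287 -0.0115  0.1119]
side rim 451 [-0.08896846 -0.09467836  0.06101732] [-0.00347979 -0.00698382  0.07681689]
side 160 190
top [180 173   7   7  33] [183.33333333 176.18181818] [-0.0374 -0.026   0.0973] [-0.0429 -0.0325  0.0728] [-0.0297 -0.0181  0.1092]
top rim 646 [-0.08842866 -0.09383235  0.06279408] [-0.00402702 -0.01050939  0.07687013]
top 138 133
```

View pics/top3.png

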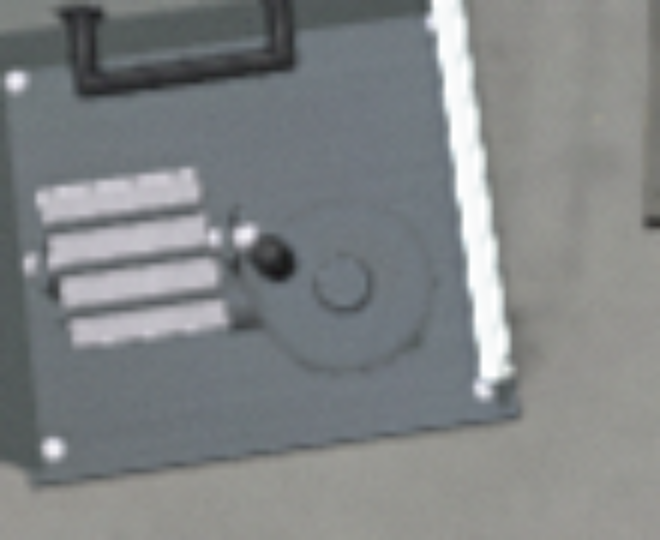

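The crop shows the grip at (272,256), the hub at (342,284) and a rim radius of about 43 mm. That puts the axis at housing (-0.046, -0.052) and the grip at about (-0.037, -0.021), which gives a 32 mm radius, as stated. Next is the plate tilt, and the move above the grip.

Create plate.py:
```python
from h import *
import sys
def tilt(c):
    W=(pts(c)-O)@H; f=c["frame"].astype(int)
    m=(abs(W[...,0]+.01)<.036)&(abs(W[...,1]-.049)<.032)&(W[...,2]>.015)&(W[...,2]<.1)&(f.min(2)>130)
    A=W[m]; k=np.ones(len(A),bool)
    for _ in range(8):
        s=np.linalg.lstsq(np.c_[A[k][:,:2],np.ones(k.sum())],A[k][:,2],rcond=None)[0]; k=abs(np.c_[A[:,:2],np.ones(len(A))]@s-A[:,2])<.003
    print(m.sum(),k.sum(),s.round(4),'pitch(front down +)',np.arctan(s[0]).round(4),'wheel deg',np.degrees(36*np.arctan(s[0])).round(0))
for n in("side","top"):
    tilt(dict(np.load(f"/tmp/{n}2.npz")) if len(sys.argv)>1 else cap(n))
```

```bash
python3 plate.py old; python3 -c "
from h import *
to([-.0366,-.0214,.21],-80.7)"
```

```text
321 256 [0.6155 0.0069 0.0672] pitch(front down +) 0.5518 wheel deg 1138.0
427 336 [ 0.6093 -0.001   0.0653] pitch(front down +) 0.5473 wheel deg 1129.0
t 6.8167 house [-0.2166 -0.6087  0.2204] rpy [ 180.    -0.  -153.7] F [ 0.3  0.3 -0.5] w 0.050177246367049747 q [-26.  18.  -3.  -0. -68. -38.]
shift [-0.3436  0.5092  0.0104] 0.614
rotvec [ 1.000e-02  0.000e+00 -7.303e+01]
```

Tilt ≈ 0.549 rad, which is 1133° or about 3.15 turns clockwise. Moving above the grip.

Call:
drive_effector(rows=[[[-0.02,0.03,0],[0,0,-7]],[[-0.04,0.06,0],[0,0,-14]],[[-0.06,0.09,0],[0,0,-21]],[[-0.08,0.12,0],[0,0,-28]],[[-0.1,0.15,0],[0,0,-35]],[[-0.12,0.18,0],[0,0,-42]],[[-0.14,0.21,0],[0,0,-49]],[[-0.16,0.24,0],[0,0,-56]],[[-0.18,0.27,0],[0,0,-63]],[[-0.2,0.3,0],[0,0,-70]],[[-0.22,0.33,0],[0,0,-73]],[[-0.24,0.36,0],[0,0,-73]]], aperture=0.045)

```text
time_s: 7.82
tcp_pos: [0.5308, -0.0118, 0.2212]
eef_rot: [-179.9, 0.0, -80.6]
contact_force: [-0.2, -1.1, -0.1]
gripper_width: 0.0447
gripper_force: 0.0
```

Call:
drive_effector(rows=[[[-0.02,0.03,0],[0,0,0]],[[-0.04,0.06,0],[0,0,0]],[[-0.06,0.09,0],[0,0,0]],[[-0.08,0.12,0],[0,0,0]],[[-0.1,0.145,0],[0,0,0]],[[-0.1,0.145,0],[0,0,0]]], quiet=true)

```text
ok
```

```bash
python3 -c "
from h import *
to([-.0366,-.0214,.082],-80.7)"
```

```text
t 8.3167 house [-0.2388 -0.0915  0.221 ] rpy [-1.799e+02  1.000e-01 -8.070e+01] F [ 1.2  0.2 -1.1] w 0.04514765026283129 q [ 41. -10. -34.  -0. -65. -31.]
shift [-0.0697 -0.202   0.1395] 0.255
rotvec [-0.09  0.14  0.03]
```

I wrote the second move in the old axes. It did no harm, and I'll correct it now.

Call:
drive_effector(rows=[[[-0.012,-0.035,0],[0,0,0]],[[-0.024,-0.07,0],[0,0,0]],[[-0.036,-0.105,0],[0,0,0]],[[-0.048,-0.14,0],[0,0,0]],[[-0.06,-0.175,0],[0,0,0]],[[-0.07,-0.202,0],[0,0,0]],[[-0.07,-0.202,0.02],[0,0,0]],[[-0.07,-0.202,0.02],[0,0,0]],[[-0.07,-0.202,0.02],[0,0,0]]])

```text
time_s: 9.07
tcp_pos: [0.5595, 0.1622, 0.1995]
eef_rot: [179.8, -0.1, -80.9]
contact_force: [-0.0, 0.0, 0.3]
gripper_width: 0.0452
gripper_force: 0.0
```

```bash
python3 -c "
from h import *
to([-.0366,-.0214,.082],-80.7)"
```

```text
t 9.0667 house [-0.0339 -0.0246  0.1995] rpy [ 1.798e+02 -1.000e-01 -8.090e+01] F [-0.   0.1  0.3] w 0.04518873928929145 q [ 35.  13. -13.  -0. -64. -26.]
shift [-0.0033  0.0024  0.1175] 0.118
rotvec [ 0.16 -0.07 -0.18]
```

Call:
drive_effector(rows=[[[-0.003,0.002,0.03],[0,0,0]],[[-0.003,0.002,0.06],[0,0,0]],[[-0.003,0.002,0.09],[0,0,0]],[[-0.003,0.002,0.11],[0,0,0]],[[-0.003,0.002,0.117],[0,0,0]],[[-0.003,0.002,0.117],[0,0,0]]])

```text
time_s: 9.57
tcp_pos: [0.5572, 0.1644, 0.0833]
eef_rot: [179.9, -0.0, -80.9]
contact_force: [0.1, 0.6, 0.0]
gripper_width: 0.0446
gripper_force: 0.0
```

Call:
drive_effector(rows=[[[0,0,0],[0,0,0]],[[0,0,0],[0,0,0]],[[0,0,0],[0,0,0]],[[0,0,0],[0,0,0]]], aperture=0.0, clamp_n=12)

```text
time_s: 9.9
tcp_pos: [0.5588, 0.1651, 0.085]
eef_rot: [-179.9, 0.1, -80.9]
contact_force: [0.1, -0.8, -0.0]
gripper_width: 0.0237
gripper_force: 0.0
```

```bash
python3 -c "
from h import *
where()"
```

```text
t 9.9 house [-0.0341 -0.0217  0.085 ] rpy [-1.799e+02  1.000e-01 -8.090e+01] F [ 0.  -0.8 -0. ] w 0.023714828909568365 q [ 36.  19. -22.   0. -49. -27.]
```

Call:
drive_effector(rows=[[[0,0,0],[0,0,0]],[[0,0,0],[0,0,0]],[[0,0,0],[0,0,0]],[[0,0,0],[0,0,0]]], aperture=0.0, clamp_n=12)

```text
time_s: 10.23
tcp_pos: [0.5589, 0.1651, 0.0846]
eef_rot: [-179.9, 0.0, -80.9]
contact_force: [-1.3, 0.3, 6.8]
gripper_width: 0.0179
gripper_force: 12.1
```

```bash
python3 -c "
from h import *
where()"
```

```text
t 10.2333 house [-0.0341 -0.0217  0.0846] rpy [-179.9    0.   -80.9] F [-1.3  0.5  6.8] w 0.01792616574284526 q [ 36.  19. -22.   0. -49. -27.]
```

Gripped at 17.9 mm, which matches the 18 mm sleeve. I'll work out the circle table in tool axes for clockwise motion.

Create circ.py:
```python
from h import *
import sys
p,T=where(); A=np.array([-.046,-.052]) if len(sys.argv)<4 else np.array([float(sys.argv[2]),float(sys.argv[3])])
h=(H.T@(p-O))[:2]-A; th=np.arctan2(h[1],h[0]); print('r',np.hypot(*h).round(4),'th',np.degrees(th).round(1))
st=float(sys.argv[1])
for k in range(1,13):
    a=th-np.radians(st*k); d=.032*np.array([np.cos(a)-np.cos(th),np.sin(a)-np.sin(th)])
    t=T.inv().apply(H@np.r_[d,0]); print('[%.3f,%.3f,0,0,0,0],'%(t[0],t[1]),end='')
```

```bash
python3 circ.py 15
```

```text
t 10.2333 house [-0.0341 -0.0217  0.0846] rpy [-179.9    0.   -80.9] F [-1.3  0.5  6.8] w 0.01792616574284526 q [ 36.  19. -22.   0. -49. -27.]
r 0.0326 th 68.5
[0.004,-0.007,0,0,0,0],[0.010,-0.013,0,0,0,0],[0.017,-0.018,0,0,0,0],[0.025,-0.020,0,0,0,0],[0.033,-0.020,0,0,0,0],[0.041,-0.018,0,0,0,0],[0.049,-0.014,0,0,0,0],[0.055,-0.008,0,0,0,0],[0.059,-0.001,0,0,0,0],[0.061,0.007,0,0,0,0],[0.062,0.015,0,0,0,0],[0.060,0.023,0,0,0,0],
```

Call:
drive_effector(rows=[[[0.004,-0.007,0],[0,0,0]],[[0.010,-0.013,0],[0,0,0]],[[0.017,-0.018,0],[0,0,0]],[[0.025,-0.020,0],[0,0,0]]])

```text
time_s: 10.57
tcp_pos: [0.5825, 0.1429, 0.0845]
eef_rot: [-180.0, -0.0, -80.9]
contact_force: [-5.5, 0.8, 9.8]
gripper_width: 0.0181
gripper_force: 12.1
```

```bash
python3 -c "
from h import *
where()"
```

```text
t 10.5667 house [-0.0143 -0.0474  0.0845] rpy [-180.    -0.   -80.9] F [-5.3  1.7  9.8] w 0.018079788132191233 q [ 32.  21. -19.   0. -50. -23.]
```

Works, and the forces are low. On around.

```bash
python3 circ.py 30 | tail -1
```

```text
[0.016,0.002,0,0,0,0],[0.030,0.012,0,0,0,0],[0.036,0.027,0,0,0,0],[0.034,0.043,0,0,0,0],[0.025,0.057,0,0,0,0],[0.009,0.063,0,0,0,0],[-0.007,0.061,0,0,0,0],[-0.020,0.052,0,0,0,0],[-0.027,0.036,0,0,0,0],[-0.025,0.020,0,0,0,0],[-0.015,0.007,0,0,0,0],[-0.000,0.000,0,0,0,0],
```

Call:
drive_effector(rows=[[[0.016,0.002,0],[0,0,0]],[[0.030,0.012,0],[0,0,0]],[[0.036,0.027,0],[0,0,0]],[[0.034,0.043,0],[0,0,0]],[[0.025,0.057,0],[0,0,0]],[[0.009,0.063,0],[0,0,0]]])

```text
time_s: 11.07
tcp_pos: [0.521, 0.1234, 0.0844]
eef_rot: [-179.9, 0.0, -81.0]
contact_force: [7.2, 0.6, -0.9]
gripper_width: 0.018
gripper_force: 12.0
```

```bash
python3 circ.py 30
```

```text
t 11.0667 house [-0.0782 -0.0568  0.0844] rpy [-179.9    0.   -81. ] F [ 7.2 -0.6 -0.9] w 0.017955582036687633 q [ 34.  15. -28.   0. -47. -25.]
r 0.0325 th -171.6
[-0.016,-0.002,0,0,0,0],[-0.030,-0.012,0,0,0,0],[-0.037,-0.027,0,0,0,0],[-0.035,-0.043,0,0,0,0],[-0.025,-0.057,0,0,0,0],[-0.010,-0.063,0,0,0,0],[0.007,-0.061,0,0,0,0],[0.020,-0.052,0,0,0,0],[0.027,-0.037,0,0,0,0],[0.025,-0.020,0,0,0,0],[0.015,-0.007,0,0,0,0],[-0.000,0.000,0,0,0,0],
```

240° done. Two full turns next.

Call:
drive_effector(rows=[[[-0.016,-0.002,0],[0,0,0]],[[-0.030,-0.012,0],[0,0,0]],[[-0.037,-0.027,0],[0,0,0]],[[-0.035,-0.043,0],[0,0,0]],[[-0.025,-0.057,0],[0,0,0]],[[-0.010,-0.063,0],[0,0,0]],[[0.007,-0.061,0],[0,0,0]],[[0.020,-0.052,0],[0,0,0]],[[0.027,-0.037,0],[0,0,0]],[[0.025,-0.020,0],[0,0,0]],[[0.015,-0.007,0],[0,0,0]],[[0,0,0],[0,0,0]]])

```text
time_s: 12.07
tcp_pos: [0.5209, 0.1235, 0.0839]
eef_rot: [-179.9, 0.0, -81.1]
contact_force: [11.4, 1.4, -6.8]
gripper_width: 0.0183
gripper_force: 11.9
```

```bash
python3 circ.py 30 |head -2; python3 plate.py
```

```text
t 12.0667 house [-0.0783 -0.0566  0.0839] rpy [-179.9    0.   -81.1] F [11.5 -0.5 -6.8] w 0.018313363540018914 q [ 34.  15. -28.   0. -47. -25.]
r 0.0326 th -171.9
331 297 [ 0.2824 -0.003   0.0621] pitch(front down +) 0.2752 wheel deg 568.0
0 0 [0. 0. 0.] pitch(front down +) 0.0 wheel deg 0.0
```

Call:
drive_effector(rows=[[[-0.016,-0.002,0],[0,0,0]],[[-0.030,-0.012,0],[0,0,0]],[[-0.037,-0.027,0],[0,0,0]],[[-0.035,-0.043,0],[0,0,0]],[[-0.025,-0.057,0],[0,0,0]],[[-0.010,-0.063,0],[0,0,0]],[[0.007,-0.061,0],[0,0,0]],[[0.020,-0.052,0],[0,0,0]],[[0.027,-0.037,0],[0,0,0]],[[0.025,-0.020,0],[0,0,0]],[[0.015,-0.007,0],[0,0,0]],[[0,0,0],[0,0,0]]])

```text
time_s: 13.17
tcp_pos: [0.5209, 0.1232, 0.0838]
eef_rot: [-179.9, 0.0, -81.1]
contact_force: [11.7, 1.5, -7.6]
gripper_width: 0.0181
gripper_force: 11.9
```

```bash
python3 circ.py 30; python3 plate.py
```

```text
t 13.1667 house [-0.0783 -0.0568  0.0838] rpy [-179.9    0.   -81.1] F [11.8 -0.4 -7.6] w 0.018082987753823547 q [ 34.  15. -28.   0. -47. -25.]
r 0.0327 th -171.5
[-0.016,-0.002,0,0,0,0],[-0.030,-0.012,0,0,0,0],[-0.037,-0.027,0,0,0,0],[-0.035,-0.043,0,0,0,0],[-0.025,-0.057,0,0,0,0],[-0.010,-0.063,0,0,0,0],[0.007,-0.061,0,0,0,0],[0.020,-0.052,0,0,0,0],[0.027,-0.037,0,0,0,0],[0.025,-0.020,0,0,0,0],[0.015,-0.007,0,0,0,0],[0.000,-0.000,0,0,0,0],316 290 [ 0.0994 -0.0087  0.0595] pitch(front down +) 0.0991 wheel deg 204.0
0 0 [0. 0. 0.] pitch(front down +) 0.0 wheel deg 0.0
```

Between 173° and 204° remain, so I'll turn 180°, then measure.

Call:
drive_effector(rows=[[[-0.016,-0.002,0],[0,0,0]],[[-0.030,-0.012,0],[0,0,0]],[[-0.037,-0.027,0],[0,0,0]],[[-0.035,-0.043,0],[0,0,0]],[[-0.025,-0.057,0],[0,0,0]],[[-0.010,-0.063,0],[0,0,0]],[[-0.010,-0.063,0],[0,0,0]],[[-0.010,-0.063,0],[0,0,0]]])

```text
time_s: 13.93
tcp_pos: [0.5825, 0.1425, 0.0836]
eef_rot: [180.0, -0.1, -81.0]
contact_force: [-0.7, -1.5, 3.5]
gripper_width: 0.0178
gripper_force: 12.0
```

```bash
python3 circ.py 30|head -2; python3 plate.py
```

```text
t 13.9333 house [-0.0144 -0.0478  0.0836] rpy [ 1.8e+02 -1.0e-01 -8.1e+01] F [-1.  -1.3  3.5] w 0.017756173797867397 q [ 32.  21. -19.   0. -50. -23.]
r 0.0319 th 7.6
327 301 [0.0037 0.0022 0.0579] pitch(front down +) 0.0037 wheel deg 8.0
426 373 [0.006  0.0097 0.0562] pitch(front down +) 0.006 wheel deg 12.0
```

The plate is level to about 0.005 rad in both views, at a height of 57 mm as expected. Release and lift straight up.

Call:
drive_effector(rows=[[[0,0,0],[0,0,0]],[[0,0,0],[0,0,0]],[[0,0,0],[0,0,0]],[[0,0,0],[0,0,0]],[[0,0,-0.02],[0,0,0]],[[0,0,-0.05],[0,0,0]],[[0,0,-0.08],[0,0,0]],[[0,0,-0.11],[0,0,0]],[[0,0,-0.14],[0,0,0]],[[0,0,-0.16],[0,0,0]],[[0,0,-0.16],[0,0,0]]], aperture=0.04)

```text
time_s: 14.95
tcp_pos: [0.5837, 0.1451, 0.2489]
eef_rot: [-179.6, 0.1, -80.9]
contact_force: [0.7, 0.7, 0.6]
gripper_width: 0.0399
gripper_force: 0.0
```

Call:
drive_effector(rows=[[[0.03,0.02,0],[0,0,0]],[[0.06,0.04,0],[0,0,0]],[[0.09,0.06,0],[0,0,0]],[[0.12,0.08,0],[0,0,0]],[[0.15,0.1,0],[0,0,0]],[[0.18,0.12,0],[0,0,0]],[[0.21,0.14,0],[0,0,0]],[[0.24,0.16,0],[0,0,0]],[[0.27,0.16,0],[0,0,0]],[[0.3,0.16,0],[0,0,0]],[[0.3,0.16,0],[0,0,0]],[[0.3,0.16,0],[0,0,0]]])

```text
time_s: 15.95
tcp_pos: [0.4704, -0.1784, 0.2429]
eef_rot: [179.9, 0.0, -81.1]
contact_force: [-0.6, -1.1, -0.6]
gripper_width: 0.0398
gripper_force: 0.0
```

```bash
python3 plate.py; python3 panel.py
python3 -c "
from h import *
c=cap('top');cv2.imwrite('pics/topE.png',c['frame'][...,::-1])"
```

```text
308 281 [0.01   0.0195 0.0574] pitch(front down +) 0.01 wheel deg 21.0
337 286 [0.0235 0.0118 0.0559] pitch(front down +) 0.0235 wheel deg 48.0
t 16.05 house [-0.1765 -0.345   0.2431] rpy [180.   0. -81.] F [0.4 0.8 0.8] w 0.039803024402546704 q [  2.   4. -19.  -0. -67.   7.]
side 969
0.14 159 [0.083  0.0851 0.0867]
0.155 166 [0.0835 0.0854 0.0869]
0.17 168 [0.0839 0.0858 0.0875]
0.185 158 [0.0838 0.0858 0.0871]
0.2 318 [0.0845 0.0882 0.0961]
top 1105
0.14 171 [0.0836 0.0859 0.0872]
0.155 158 [0.0843 0.0864 0.0873]
0.17 182 [0.0848 0.0867 0.0878]
0.185 154 [0.0846 0.0866 0.0882]
0.2 440 [0.0858 0.0904 0.0974]
```

View pics/topE.png

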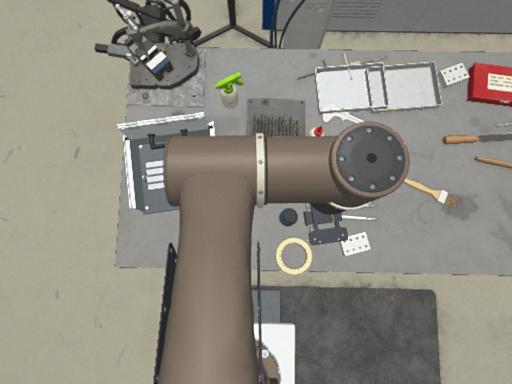

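The view shows the cover folded, the plate slots at (154,175) and the bystanders untouched: jar (288,216), tape (294,256), block (355,243). The two tilt readings differ, so I'll average several.

```bash
for i in 1 2 3 4; do python3 plate.py; done
```

Run:
```python
from h import *
c=cap("side"); W=(pts(c)-O)@H; m=(np.hypot(W[...,0]+.046,W[...,1]+.052)<.05)&(W[...,2]>.08)&(W[...,2]<.115)&(c["frame"].max(2)<75)
print(W[m].mean(0),W[m].min(0),W[m].max(0)); where()
```

```text
303 274 [-0.0008  0.0073  0.0578] pitch(front down +) -0.0008 wheel deg -2.0
312 273 [ 0.0001 -0.0123  0.0576] pitch(front down +) 0.0001 wheel deg 0.0
312 286 [ 0.0029 -0.0226  0.0591] pitch(front down +) 0.0029 wheel deg 6.0
315 272 [ 0.0076 -0.0115  0.0574] pitch(front down +) 0.0076 wheel deg 16.0
307 271 [-0.007   0.0041  0.0577] pitch(front down +) -0.007 wheel deg -14.0
320 275 [0.003  0.0076 0.056 ] pitch(front down +) 0.003 wheel deg 6.0
307 290 [ 0.0057 -0.0016  0.0584] pitch(front down +) 0.0057 wheel deg 12.0
318 287 [-0.0035 -0.0027  0.0567] pitch(front down +) -0.0035 wheel deg -7.0
[-0.01747036 -0.04330695  0.09704785] [-0.02530922 -0.05231516  0.08009551] [-0.0089354  -0.03483776  0.111782  ]
t 16.65 house [-0.1762 -0.3453  0.2436] rpy [-180.    -0.   -80.9] F [-0.6  0.8  0.1] w 0.04024787987788388 q [  2.   4. -19.   0. -67.   7.]
```

The average is ≈ 0.001 rad, so the earlier reading was noise. The robot is clear of everything.

```bash
python3 -c "
from plant import r
print(r.close_job())"
```

```text
the job is handed in; nothing more can be done
None
```

I handed the job in with the cover folded back flat (slope about 1.55 rad by the cameras) and the plate level to about 0.001 rad; the jar, tape roll and block look unmoved, but `close_job()` returned no verdict.

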